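# Shut off the puppet bench's power at its long stop bar

### The job

Work is over at the puppet bench: shut off its power by pressing the long stop bar all the way down, near its middle so that both ends go down together and it stays level. It stays down by itself. Leave the other, shorter bar up as it is.

Things in the scene. Friction and masses are not known exactly. Their poses are not given: they have to be found in the camera images.
- main_mid (a point): middle of the long stop bar's top face: a plain flat aluminium bar 280 mm long, 40 wide, 14 thick, across the top of the wider of two grey consoles (330 mm wide, 130 deep, 50 high, fixed; place and yaw vary, yaw up to 15 degrees). y axis along the bar, x across it, away from the robot. Up: 97 mm above the table (94 if it starts lowered); fully down: 77 mm, same x and y within 4 mm.
- main_press (a joint): swing of the long bar about its rear hinge, parallel to the bar, 60 mm behind its middle: 0 up, 0.34 rad fully down (middle 20 mm lower). Top face leans 10 degrees, front edge up when up, front edge down when down. Stiff hinge: 8 to 11 N at the middle pushes it down; no spring, stays where left. Starts at 0 to 0.05.
- main_rock (a joint): rocking of the long bar about its centre pivot: 0 level, up to 0.1 rad either way, positive lowers its right (-y) end. Stiff pivot: pressed within about 50 mm of its middle the bar goes down level; farther out, that end goes down alone. At the bottom stop, over 20 N more than 30 mm off the middle rocks it too.
- small_press (a joint): the same swing for the shorter bar, 130 mm long, on the narrower console (180 mm wide, otherwise alike), which stands on the other side of the table's middle from the wide one: 0 up, 0.34 rad fully down. To be left up; starts at 0 to 0.05.

How it is judged:
By the outcome, as a careful person would: the job done as asked, in the order asked, and still so for the second after the job is handed in, with the robot touching nothing.
It also fails if it takes over 29 s, if anything falls off the work surface, if the arm or the gripper's body presses on something with over 40 N, if the wrist force passes 120 N, or if a joint passes its speed limit or range.

### The arm

A 7-joint arm with a two-finger parallel gripper is mounted at the origin on the work surface. World frame = base frame: x ahead of the robot, y to its left, z up, the work surface at z = 0. Lengths are in m, angles in rad, forces in N, time in s.
With the tool pointing down it reaches from about 0.425 to 0.95 m from the base axis. Payload 4.7 kg.
Tool frame: the origin (TCP) lies on the mounting face of the last link; the fingertips stand 173 mm ahead of it and the grasp point (between the pads) lies 155 mm ahead of it; z points along the fingers, y is the line along which they close (so a half turn about z gives the same grasp; the last joint's range is limited). The gripper opens to 85 mm and grips with 20 to 120 N. Pads are 22 mm wide; open, the fingers measure 114 mm over their backs; the gripper's body (76 mm by 85 mm) begins 54 mm behind the grasp point. The pads swing forward as they close: fully open they stand 13 mm farther back than shut.
Start: joints at [-1.286, 0.469, -0.049, 1.532, 0.024, 1.141, -0.082], TCP at [0.208, 0.642, 0.405] pointing down, gripper open.
Joint ranges: [-2.59, 2.59], [-0.33, 1.99], [-1.39, 1.29], [0.1, 2.45], [-1.04, 4.18], [0.21, 1.99], [-2.66, 2.66]. Speed limits (rad/s): [2.57, 2.57, 3.14, 3.14, 3.14, 3.14, 3.14].

### API

Orientations are given as a unit quaternion [w, x, y, z].
In Python, from bench import arm gives the robot as it stands. The module is installed in compiled form; this text tells all that it offers.
- The arm moves only by the tool send_rows, never from a script. Its argument "motion" is a list of rows, each an object with "translation": the shift along the tool's x, y, z in m, a list of three; "yaw": the turn about the tool's z in degrees; "jaw": the opening, from 0 (shut) to 1 (fully open). In form: [{"translation": [tx, ty, tz], "yaw": yaw, "jaw": jaw}, ...]. A call has 1 to 10 rows; each row shifts and turns the commanded pose from where the row before left it, along the tool's axes as they then stand; what a row does not reach is not made up. A row lasts 1/12 s, in which the tool goes at most 41.7 mm and 7.16 degrees, less where a joint would pass 70% of its speed; a pose out of reach is approached as far as the arm can. A call with a gripper value outside its range is refused whole. The fingers move at their own pace and stop on an object; the grip force is fixed at half the most. Time passes only in rows, so rows that do not move let the fingers close. It gives the time, the measured TCP pose, the force, the opening and the grip force at its end, in the units of the state.
- arm.read_state(): the state, without advancing time (a new reading comes with each control period).
- arm.get_image(name): name is "side" or "top"; returns a dict with "img" (384x512x3 uint8, red, green, blue), "mtx" (3x3 intrinsics, pixels), "xyz" and "rotation" of the camera in the world. Camera axes: x right, y down, z forward; pixel columns grow to the right and rows downward; lengths in m; the calibration is good to about 2 mm. A picture is of the moment at which its call begins. There is no depth.
- arm.hand_in(): hands the job in; it is judged then, once.
The state is a dict: "time_s": time; "joint_positions": joint angles; "joint_velocities": joint speeds; "effort": joint torques, N m; "tool_pos": TCP position; "eef_rot": TCP orientation; "contact_force": force on the tool from outside, world axes, zero at the start; "torque": the same for the moment, N m; "opening": finger opening in m; "grasp_force": force on a finger pad.
Only numpy, scipy, OpenCV 4.12 (cv2) and the standard library are available. Lean on these libraries where they do the work, as an engineer would, in place of code of your own. Each camera call takes 0.05 s, during which the arm holds its last target. There are 200 camera calls.

## Working session

There is one attempt and no reset: what is moved stays moved. The work goes in short steps, Python scripts to look and compute and a tool call to move; the robot and the scene stay as the last step left them, time stands still between calls to the robot, and variables do not carry over. Pictures are saved under pics/ and viewed, at most 10 in all, crops included, and the job is handed in when it is done.

Besides the shell and the picture viewer there is one more tool, called after ">>>" as name(argument=value, ...) on one line, values as JSON. send_rows: Moves the arm, as the interface text tells. Its arguments: {"type":"object","properties":{"motion":{"type":"array"}},"required":["motion"]}

```bash
mkdir -p pics
python3 - <<'E'
from bench import arm
import cv2,numpy as np
for n in("top","side"):
    d=arm.get_image(n);cv2.imwrite(f"pics/{n}0.png",d["img"][:,:,::-1]);np.savez(f"{n}0.npz",**d)
    print(n,d["mtx"].tolist(),d["xyz"],d["rotation"])
s=arm.read_state();print(s["time_s"],s["tool_pos"],s["eef_rot"],s["contact_force"])
E
```

```text
top [[483.5831516480555, 0.0, 251.90943530833215], [0.0, 483.5831516480555, 198.34694102517722], [0.0, 0.0, 1.0]] [ 0.40329851 -0.02074824  1.11775759] [-0.05753869  0.71259436 -0.69674368  0.05870962]
side [[419.9301422924798, 0.0, 258.97450615162677], [0.0, 419.9301422924798, 192.53754967119863], [0.0, 0.0, 1.0]] [0.45320131 0.81119489 0.61775556] [ 0.03707792 -0.06453249  0.86142296 -0.50240548]
0.1 [0.20828168 0.64183762 0.40375477] [-9.90311443e-05  1.56266425e-01  9.87714535e-01 -8.89693562e-04] [-0.52338398 -0.43446465 -0.07420108]
```

View pics/top0.png

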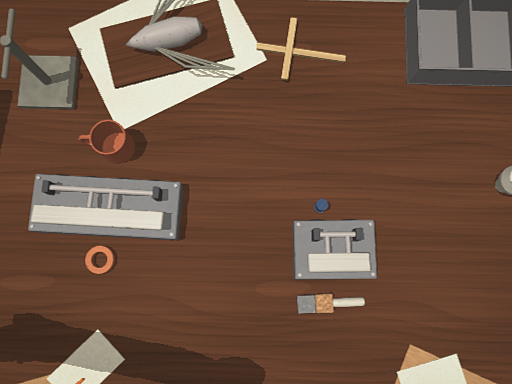

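View pics/side0.png

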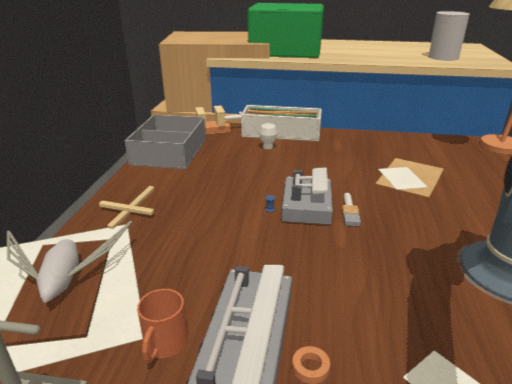

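The top view shows the wide console on the left, with its cream bar spanning about (31,215) to (163,220). The narrow console is on the right, with its bar at about (340,262). Next I'll segment the long bar and cast rays.

```bash
cat > h.py <<'E'
import numpy as np,cv2
from scipy.spatial.transform import Rotation as R
def load(n):
    d=dict(np.load(n+".npz"));return d
def ray(d,p):
    v=np.linalg.solve(d["mtx"],[p[0],p[1],1.]);q=d["rotation"]
    return R.from_quat([q[1],q[2],q[3],q[0]]).apply(v)
def onz(d,p,z):
    r=ray(d,p);return d["xyz"]+r*(z-d["xyz"][2])/r[2]
def proj(d,P):
    q=d["rotation"];v=R.from_quat([q[1],q[2],q[3],q[0]]).inv().apply(np.array(P)-d["xyz"]);v=d["mtx"]@v;return v[:2]/v[2]
E
python3 - <<'E'
from h import *
d=load("top0");im=d["img"]
print(im[190:240:3,100].tolist())
m=(im.min(2)>150).astype(np.uint8)
n,l,s,c=cv2.connectedComponentsWithStats(m)
for i in range(1,n):
    x,y,w,h,a=s[i]
    if a>300 and 190<c[i][1]<290:
        pts=np.argwhere(l==i)[:,::-1].astype(np.float32)
        b=cv2.boxPoints(cv2.minAreaRect(pts));print(s[i],b.tolist())
        for z in(.09,.097):
            P=np.array([onz(d,q,z) for q in b]);print(P.round(4).tolist(),P.mean(0),[np.linalg.norm(P[k]-P[k-1]) for k in range(4)])
print([onz(d,p,.05).round(3).tolist() for p in[(37,175),(181,183),(179,240),(29,232)]])
v=cv2.resize(im[165:250,20:190],None,fx=4.5,fy=4.5,interpolation=cv2.INTER_CUBIC);cv2.imwrite("pics/c1.png",v[:,:,::-1])
E
```

```text
[[214, 203, 193], [70, 71, 72], [93, 92, 91], [94, 93, 92], [92, 91, 90], [88, 87, 86], [168, 160, 149], [220, 215, 199], [223, 217, 202], [223, 218, 203], [222, 217, 202], [225, 219, 205], [129, 125, 116], [144, 142, 140], [147, 145, 142], [61, 61, 60], [100, 65, 46]]
[  30  185  133   44 2744] [[29.920692443847656, 221.34828186035156], [32.13793182373047, 183.65516662597656], [163.3310546875, 191.37242126464844], [161.11380004882812, 229.06553649902344]]
[[0.5135, 0.452, 0.09], [0.5954, 0.4552, 0.09], [0.5849, 0.1709, 0.09], [0.5033, 0.1714, 0.09]] [0.54925279 0.31235305 0.09      ] [np.float64(0.28078377768586593), np.float64(0.08196594096013875), np.float64(0.284439526880466), np.float64(0.08163431844787819)]
[[0.5127, 0.4488, 0.097], [0.5941, 0.4519, 0.097], [0.5837, 0.1696, 0.097], [0.5026, 0.1701, 0.097]] [0.5482587  0.31008431 0.097     ] [np.float64(0.2788713749339751), np.float64(0.08140767547790387), np.float64(0.2825022250233718), np.float64(0.0810783116281997)]
[ 308  232   63   40 1326] [[308.0, 271.0], [308.0, 232.0], [370.0, 232.0], [370.0, 271.0]]
[[0.4219, -0.1419, 0.09], [0.5041, -0.1416, 0.09], [0.507, -0.2738, 0.09], [0.4248, -0.2724, 0.09]] [ 0.46443279 -0.20743175  0.09      ] [np.float64(0.1304853996395832), np.float64(0.0821984682779097), np.float64(0.1322151240195736), np.float64(0.0822865017138118)]
[[0.4217, -0.1411, 0.097], [0.5034, -0.1408, 0.097], [0.5063, -0.2721, 0.097], [0.4246, -0.2706, 0.097]] [ 0.46401641 -0.20616026  0.097     ] [np.float64(0.12959667081269385), np.float64(0.0816386190649977), np.float64(0.13131461413577436), np.float64(0.08172605291004573)]
[[0.623, 0.465, 0.05], [0.612, 0.14, 0.05], [0.484, 0.138, 0.05], [0.494, 0.47, 0.05]]
```

View pics/c1.png

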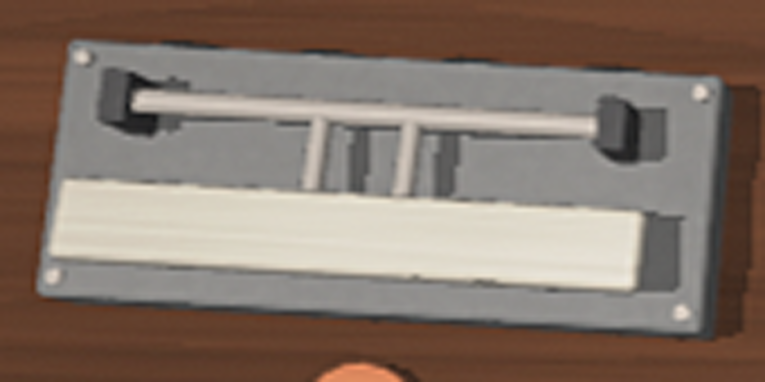

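The crop shows the bar's top-face corners at about (63,180), (642,211), (637,290) and (50,256) in crop pixels.

Run:
```python
from h import *
from bench import arm
d=load("top0")
c=[(63,180,.0935),(638,211,.0935),(633,289,.1005),(50,256,.1005)]
P=np.array([onz(d,((u+.5)/4.5+20-.5,(v+.5)/4.5+165-.5),z) for u,v,z in c])
print(P.round(4).tolist(),P.mean(0),[np.linalg.norm(P[k]-P[k-1]).round(4) for k in range(4)])
m=P.mean(0)
ax=P[0]+P[3]-P[1]-P[2];print("yaw",np.degrees(np.arctan2(-ax[0],ax[1])))
s=load("side0");print("side proj mid,ends",proj(s,m),proj(s,P[1]),proj(s,P[2]),proj(s,P[0]))
t=arm.read_state();q=t["eef_rot"];r=R.from_quat([q[1],q[2],q[3],q[0]])
print(r.as_matrix().round(3),"tool delta to z .30",r.inv().apply([m[0],m[1],.30]-t["tool_pos"]),t["time_s"])
```

```text
[[0.5492, 0.446, 0.0935], [0.5405, 0.1721, 0.0935], [0.5027, 0.1712, 0.1005], [0.5121, 0.4454, 0.1005]] [0.52612749 0.30868122 0.097     ] [np.float64(0.0378), np.float64(0.274), np.float64(0.0385), np.float64(0.2744)]
yaw -1.882564958815827
side proj mid,ends [260.15970128 314.72186843] [263.06303661 263.60997309] [282.53074807 262.3311137 ] [229.36829491 387.38677222]
[[-0.951  0.309 -0.   ]
 [ 0.309  0.951 -0.002]
 [-0.    -0.002 -1.   ]] tool delta to z .30 [-0.40515735 -0.21858268  0.10417926] 0.1
```

>>> send_rows(motion=[{"translation":[-0.03,-0.016,0],"yaw":0,"jaw":0},{"translation":[-0.034,-0.018,0],"yaw":0,"jaw":0},{"translation":[-0.034,-0.018,0],"yaw":0,"jaw":0},{"translation":[-0.034,-0.018,0],"yaw":0,"jaw":0},{"translation":[-0.034,-0.018,0],"yaw":0,"jaw":0},{"translation":[-0.034,-0.018,0],"yaw":0,"jaw":0},{"translation":[-0.034,-0.018,0],"yaw":0,"jaw":0},{"translation":[-0.034,-0.018,0],"yaw":0,"jaw":0},{"translation":[-0.034,-0.018,0],"yaw":0,"jaw":0},{"translation":[-0.034,-0.018,0],"yaw":0,"jaw":0}])

```text
time_s: 0.93
tool_pos: [0.4739, 0.3674, 0.4044]
eef_rot: [-0.0, 0.156, 0.988, -0.0]
contact_force: [1.7, 0.4, -0.5]
opening: -0.0002
grasp_force: 0.0
```

>>> send_rows(motion=[{"translation":[-0.034,-0.018,0],"yaw":0,"jaw":0},{"translation":[-0.034,-0.021,0.01],"yaw":0,"jaw":0},{"translation":[0,0,0.03],"yaw":0,"jaw":0},{"translation":[0,0,0.03],"yaw":0,"jaw":0},{"translation":[0,0,0.03],"yaw":0,"jaw":0},{"translation":[0,0,0],"yaw":0,"jaw":0},{"translation":[0,0,0],"yaw":0,"jaw":0}])

```text
time_s: 1.52
tool_pos: [0.5251, 0.3107, 0.3033]
eef_rot: [-0.002, 0.156, 0.988, -0.001]
contact_force: [-0.1, -0.3, 0.9]
opening: -0.0001
grasp_force: 0.0
```

```bash
cat > look.py <<'E'
import sys
from h import *
from bench import arm
k=sys.argv[1];o=[]
for n,(y0,y1,x0,x1) in(("top",(150,260,10,200)),("side",(200,384,130,400))):
    d=arm.get_image(n);np.savez(n+k+".npz",**d);o.append(cv2.resize(d["img"][y0:y1,x0:x1],(400,int(400*(y1-y0)/(x1-x0)))))
h=max(a.shape[0] for a in o);o=[np.pad(a,((0,h-a.shape[0]),(0,0),(0,0))) for a in o]
cv2.imwrite(f"pics/l{k}.png",np.hstack(o)[:,:,::-1])
t=arm.read_state();q=t["eef_rot"];r=R.from_quat([q[1],q[2],q[3],q[0]])
print(t["time_s"],t["tool_pos"],t["contact_force"],t["opening"],"dtool",r.inv().apply([.526,.309,.27]-t["tool_pos"]))
E
python3 look.py 1
```

```text
1.6167 [0.52616267 0.31149326 0.30633974] [-0.30451923  0.31690467 -0.17359753] 4.863700908788909e-05 dtool [-0.00055526 -0.00249705  0.0363356 ]
```

View pics/l1.png

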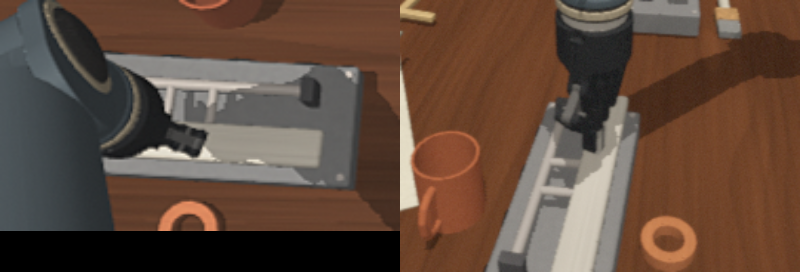

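The closed tips are above the bar. In the side view they're at about (592,148), over the bar strip and centred across it. I'll start pressing.

>>> send_rows(motion=[{"translation":[0,-0.002,0.015],"yaw":0,"jaw":0},{"translation":[0,0,0.013],"yaw":0,"jaw":0},{"translation":[0,0,0.004],"yaw":0,"jaw":0},{"translation":[0,0,0.003],"yaw":0,"jaw":0},{"translation":[0,0,0.003],"yaw":0,"jaw":0},{"translation":[0,0,0.003],"yaw":0,"jaw":0},{"translation":[0,0,0],"yaw":0,"jaw":0}])

```text
time_s: 2.2
tool_pos: [0.5251, 0.3096, 0.2655]
eef_rot: [0.0, 0.156, 0.988, 0.001]
contact_force: [-2.3, -1.0, 4.9]
opening: -0.0001
grasp_force: 2.2
```

Contact has been made at the expected height, so I'll carry on down.

>>> send_rows(motion=[{"translation":[0,0,0.003],"yaw":0,"jaw":0},{"translation":[0,0,0.003],"yaw":0,"jaw":0},{"translation":[0,0,0.003],"yaw":0,"jaw":0},{"translation":[0,0,0],"yaw":0,"jaw":0}])

```text
time_s: 2.53
tool_pos: [0.5244, 0.3098, 0.2567]
eef_rot: [-0.001, 0.156, 0.988, 0.001]
contact_force: [-4.7, -1.2, 6.7]
opening: 0.0002
grasp_force: 3.8
```

>>> send_rows(motion=[{"translation":[0,0,0.002],"yaw":0,"jaw":0},{"translation":[0,0,0.002],"yaw":0,"jaw":0},{"translation":[0,0,0],"yaw":0,"jaw":0}])

```text
time_s: 2.78
tool_pos: [0.5244, 0.3098, 0.2529]
eef_rot: [-0.001, 0.156, 0.988, 0.001]
contact_force: [-5.3, -1.2, 9.0]
opening: -0.0001
grasp_force: 4.7
```

>>> send_rows(motion=[{"translation":[0,0,0.002],"yaw":0,"jaw":0},{"translation":[0,0,0.001],"yaw":0,"jaw":0},{"translation":[0,0,0],"yaw":0,"jaw":0}])

```text
time_s: 3.03
tool_pos: [0.5245, 0.3098, 0.2508]
eef_rot: [-0.001, 0.156, 0.988, 0.001]
contact_force: [-7.6, -1.9, 14.4]
opening: -0.0001
grasp_force: 7.4
```

>>> send_rows(motion=[{"translation":[0,0,0.001],"yaw":0,"jaw":0},{"translation":[0,0,0.001],"yaw":0,"jaw":0},{"translation":[0,0,0],"yaw":0,"jaw":0}])

```text
time_s: 3.28
tool_pos: [0.5245, 0.3098, 0.2505]
eef_rot: [-0.001, 0.156, 0.988, 0.001]
contact_force: [-9.5, -4.0, 23.7]
opening: -0.0001
grasp_force: 12.7
```

The force is rising with no further travel at tip z ≈ 0.0775, which is the bottom stop. I'll retreat up and clear for a look.

>>> send_rows(motion=[{"translation":[0,0,-0.005],"yaw":0,"jaw":0},{"translation":[0,0,-0.02],"yaw":0,"jaw":0},{"translation":[0,0,-0.035],"yaw":0,"jaw":0},{"translation":[0,0,-0.035],"yaw":0,"jaw":0},{"translation":[0,0,-0.035],"yaw":0,"jaw":0},{"translation":[0.034,0.018,-0.01],"yaw":0,"jaw":0},{"translation":[0.034,0.018,0],"yaw":0,"jaw":0},{"translation":[0.034,0.018,0],"yaw":0,"jaw":0},{"translation":[0.034,0.018,0],"yaw":0,"jaw":0},{"translation":[0.034,0.018,0],"yaw":0,"jaw":0}])

```text
time_s: 4.12
tool_pos: [0.3898, 0.4483, 0.3873]
eef_rot: [0.001, 0.156, 0.988, 0.001]
contact_force: [-0.3, 0.3, -0.8]
opening: 0.0001
grasp_force: 0.0
```

>>> send_rows(motion=[{"translation":[0.034,0.018,0],"yaw":0,"jaw":0},{"translation":[0.034,0.018,0],"yaw":0,"jaw":0},{"translation":[0.034,0.018,0],"yaw":0,"jaw":0},{"translation":[0.034,0.018,0],"yaw":0,"jaw":0},{"translation":[0.034,0.018,0],"yaw":0,"jaw":0},{"translation":[0.034,0.018,0],"yaw":0,"jaw":0},{"translation":[0.03,0.015,0],"yaw":0,"jaw":0},{"translation":[0,0,0],"yaw":0,"jaw":0},{"translation":[0,0,0],"yaw":0,"jaw":0}])

```text
time_s: 4.87
tool_pos: [0.2035, 0.638, 0.3864]
eef_rot: [-0.0, 0.154, 0.988, 0.001]
contact_force: [1.0, 0.2, -0.5]
opening: -0.0001
grasp_force: 0.0
```

```bash
python3 look.py 2
```

```text
4.9667 [0.20729126 0.63600877 0.38631929] [ 0.10370205 -0.53568736 -0.1499691 ] -5.949086380729273e-05 dtool [-0.40413567 -0.21242603  0.11657491]
```

View pics/l2.png

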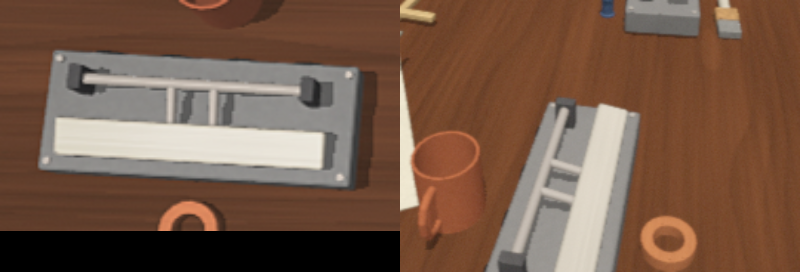

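The bar is visibly down: the side view shows its far end at crop (602,104)-(626,108). Next I'll compare that with the predicted level, fully-down pose.

Run:
```python
from h import *
s=load("side2");t=load("top2")
y=np.radians(-1.9);ay=np.array([-np.sin(y),np.cos(y),0]);ax=np.array([np.cos(y),np.sin(y),0])
m=np.array([.525,.309,.077])
for dz in(-.01,0,.01):
  print(dz,[ (proj(s,m-.14*ay+e*.0197*ax+[0,0,e*.0035+dz]).round(1).tolist(),proj(t,m-.14*ay+e*.0197*ax+[0,0,e*.0035+dz]).round(1).tolist()) for e in(1,-1)])
for n,b in(("0",0),("2",0)):
  a=load("side"+n)["img"];k=load("top"+n)["img"]
  for d,roi in((a,(255,320,240,310)),):
    mm=np.zeros(d.shape[:2],np.uint8);mm[roi[0]:roi[1],roi[2]:roi[3]]=(d[roi[0]:roi[1],roi[2]:roi[3]].min(2)>150)
    for r in range(262,290,3):
      x=np.flatnonzero(mm[r]);print(n,r,x.min() if len(x) else None,x.max() if len(x) else None)
  m2=np.zeros(k.shape[:2],np.uint8);m2[203:236,20:175]=k[203:236,20:175].min(2)>150
  pts=np.argwhere(m2)[:,::-1].astype(np.float32);print("top",cv2.minAreaRect(pts))
v=np.hstack([cv2.resize(load("side"+n)["img"][250:384,200:320],(390,436)) for n in "02"]);cv2.imwrite("pics/cmp.png",v[:,:,::-1])
```

```text
-0.01 [([263.5, 271.6], [165.0, 213.2]), ([283.1, 276.7], [164.0, 231.5])]
0 [([263.5, 267.6], [164.2, 212.6]), ([283.2, 272.8], [163.2, 231.1])]
0.01 [([263.6, 263.6], [163.4, 212.0]), ([283.4, 268.8], [162.4, 230.6])]
0 262 None None
0 265 264 281
0 268 263 282
0 271 263 282
0 274 240 281
0 277 240 288
0 280 240 280
0 283 240 279
0 286 257 279
0 289 246 278
top ((102.11305236816406, 216.8482208251953), (143.62562561035156, 28.55706024169922), 3.2939648628234863)
2 262 None None
2 265 None None
2 268 None None
2 271 264 270
2 274 240 281
2 277 240 288
2 280 240 282
2 283 260 281
2 286 260 281
2 289 259 280
top ((102.25810241699219, 216.8278045654297), (143.3383331298828, 28.614519119262695), 3.2939646244049072)
```

View pics/cmp.png

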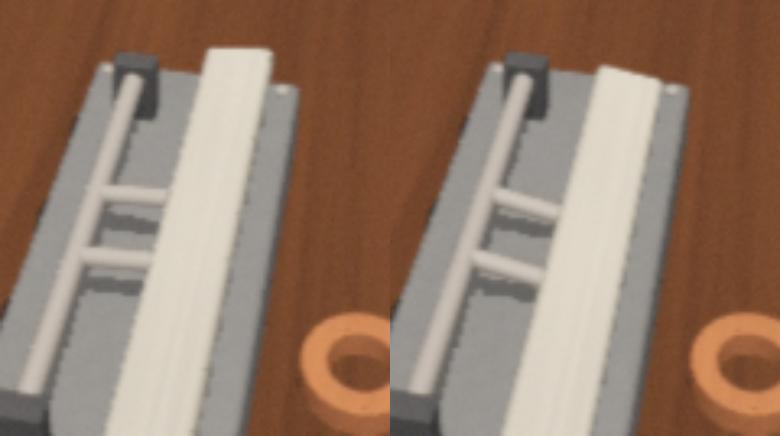

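The far end's drop between the two views is about 6 px at the rear edge and 9 px at the front edge. That is roughly 19 mm on average, which matches a level, fully lowered bar. The arm is clear, so I'm handing in.

```bash
python3 -c "
from bench import arm
print(arm.hand_in())"
```

```text
the job is handed in; nothing more can be done
None
```

I pressed the long stop bar down to its bottom stop at its middle, and the images show it staying down and level; the short bar wasn't touched, the arm is clear, and the job was handed in at about 5 s on the robot's clock (no verdict was returned).

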